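# Raise the hanging stand one hole and put the dried baskets and utensils away

### The arm

A 7-joint arm with a two-finger parallel gripper is mounted at the origin on the work surface. World frame = base frame: x ahead of the robot, y to its left, z up, the work surface at z = 0. Lengths are in m, angles in rad, forces in N, time in s.
With the tool pointing down it reaches from about 0.35 to 0.9 m from the base axis. Payload 7.2 kg.
Tool frame: the origin (TCP) lies at the very end of the fingers, on their centre line; the grasp point (between the pads) lies 19 mm behind it; z points along the fingers, y is the line along which they close (so a half turn about z gives the same grasp; the last joint's range is limited). The gripper opens to 85 mm and grips with 20 to 120 N. Pads are 22 mm wide; open, the fingers measure 114 mm over their backs; the gripper's body (76 mm by 85 mm) begins 54 mm behind the grasp point. The pads swing forward as they close: fully open they stand 13 mm farther back than shut.
Start: joints at [1.112, 0.411, -0.013, 1.596, 0.006, 1.134, -0.082], TCP at [0.238, -0.578, 0.231] pointing down, gripper open.
Joint ranges: [-2.95, 2.95], [-0.29, 1.99], [-1.47, 1.44], [0.14, 2.54], [-1.03, 4.17], [0.13, 1.85], [-2.86, 2.86]. Speed limits (rad/s): [2.39, 2.39, 3.01, 3.01, 3.14, 3.14, 3.14].

### API

Orientations are given as a unit quaternion [x, y, z, w].
In Python, from plant import ctrl gives the robot as it stands.
- The arm moves only by the tool send_path, called by a JSON object that holds its "op" and its "data", one argument or row to a line. Schema: {"type":"object","properties":{"moves":{"type":"array","items":{"type":"array","items":{"type":"array","items":{"type":"number"},"minItems":6,"maxItems":6},"minItems":1,"maxItems":10},"minItems":1,"maxItems":1},"jaw":{"type":"number"},"force":{"type":"number"},"only":{"type":"string"},"quiet":{"type":"boolean"},"lines":{"type":"string"}},"required":["moves"],"additionalProperties":false}. moves is a list that holds a single list of rows (three levels of brackets), with 1 to 10 rows, each of 6 numbers: dx, dy, dz in normalised numbers (1 is 0.8 m), then a rotation vector rx, ry, rz in fractions of the full range, 1 being pi rad; each row is the pose to reach, as a shift and turn from the pose commanded when the call began, along the tool's axes at that moment; what a row does not reach only later rows make up. A row lasts 1/8 s, in which the tool goes at most 0.0625 m and 0.188 rad, less where a joint would pass 70% of its speed; a pose out of reach is approached as far as the arm can. jaw is the finger opening in m, set as the call begins (left out keeps the last). The fingers move at their own pace and stop on an object; force is the grip in N (left out, the last holds). Time passes only in rows, so rows that do not move let the fingers close. The tool returns the time, the measured TCP pose, the force, the opening and the grip force at its end. only (a regular expression) keeps the lines of the reply that match it, lines (a string "A,B") keeps lines A to B, and quiet returns only ok. Input that does not fit is refused with a message, and nothing moves.
- ctrl.read_state(): the state, without advancing time (a new reading comes with each control period).
- ctrl.capture(name): name is "scene" or "side" or "wrist"; returns the picture (384x512x3 uint8, red, green, blue); there is no depth.
- ctrl.calibration(name): a dict with "fx", "fy", "cx", "cy" (pixels), "distortion" ([k1, k2, p1, p2, k3] as OpenCV has them; the pictures are not rectified), "R" (3x3) and "t" (3): a world point X has camera coordinates R X + t. Camera axes: x right, y down, z forward; pixel columns grow to the right and rows downward; lengths in m; the calibration is good to about 2 mm. A picture is of the moment at which its call begins: read the wrist's pose just before it. calibration takes no time and is no camera call; for the wrist camera it gives the pose at the moment of the call.
- ctrl.job_done(): hands the job in; it is judged then, once.
The state is a dict: "t": time; "joints": joint angles; "qvel": joint speeds; "tau": joint torques, N m; "eef_pos": TCP position; "orientation": TCP orientation; "wrist_force": force on the tool from outside, world axes, zero at the start; "wrist_torque": the same for the moment, N m; "gripper_width": finger opening in m; "grip_force": force on a finger pad.
Only numpy, scipy, OpenCV 4.12 (cv2) and the standard library are available. Lean on these libraries where they do the work, as an engineer would, in place of code of your own. Each camera call takes 0.05 s, during which the arm holds its last target. There are 200 camera calls.

### The job

The hanging stand on the island is set too low for the baskets: press its spring button flush and slide the tube up until the button snaps out in the next hole. Then put the dried things away: hang every wire basket by its handle on a double hook of its own, clear of the counter, and stand every utensil from the drainer upright, handle down, in the wooden caddy. Do not knock anything over.

Things in the scene. Friction and masses are not known exactly. Their poses are not given: they have to be found in the camera images.
- stand: steel hanging stand, fixed: base plate 150 x 260 mm, 10 mm thick, and a square telescopic column: a 30 x 30 mm outer tube, 152 mm long, slides on an inner post. Origin on the column's axis at counter height; z up, hooks point to its -x, spring button to its +x. A 14 mm square crossbar runs along its y, 150 mm to each side, fixed to the tube 10 mm below the tube's top
- sleeve (a joint): height of the outer tube (with crossbar and hooks, 0.45 kg) over its lowest setting, m. At 0 its top is 184 mm above the counter. Three 12 mm holes one above the other in its +x face, 45 mm apart: the button snaps out at 0 (lowest setting, as it starts), 0.045 (the next) and 0.090, less up to 3 mm of play. Let go between holes, the tube drops back
- pin (a joint): travel of the spring button, m: 0 fully out, 0.005 flush with the tube's outer face, about 0.007 under the tube's wall. Flush takes about 7 N; flush, it rides in under the wall as the tube is pulled up (10 to 20 N). A finger pad that squeezes the tube across its +x and -x faces at the button's height presses it flush
- pin_tip (a point): tip of the spring button: a round-ended pin 10 mm thick, 5 mm out of the tube's +x face, 20 mm from the column's axis. It belongs to the inner post, always 154 mm above the counter; at sleeve = 0 the tube's top is 30 mm above it
- caddy: wooden utensil caddy, fixed, open on top, 88 x 246 mm (its x, y) and 115 mm tall, walls 6 mm, inner floor at 6 mm; two cross walls make three compartments in a row along y, each about 74 x 76 mm inside. Origin at the centre of its underside
- caddy_left (a point): centre of the inner floor of the caddy's compartment at its +y end
- caddy_mid (a point): centre of the inner floor of the caddy's middle compartment
- caddy_right (a point): centre of the inner floor of the caddy's compartment at its -y end
- drainer: white cutlery drainer, fixed: tray 120 x 230 mm (its x, y), with three square cups in a row along y, 66 mm apart, 30 mm wide inside, rims 90 mm above the counter, floors at 12 mm. Origin at the centre of its underside
- spoon: wooden spoon, 192 mm long, head a disc 52 mm across and 12 mm thick, centred 166 mm from the foot. Starts handle down in one of the drainer's cups, leaning up to 12 degrees. Origin at the centre of its foot (the handle's end), z along the handle to the head, the head's flat faces look to +-x. Handle 12 x 18 mm (x, y), 130 mm long; 70 g. Absent in some starts
- turner: slotted wooden turner, 196 mm long, head 60 mm wide (y), 8 mm thick (x), from 128 to 196 mm. Starts handle down in one of the drainer's cups, leaning up to 12 degrees. Origin at the centre of its foot (the handle's end), z along the handle to the head, the head's flat faces look to +-x. Handle 12 x 18 mm (x, y), 130 mm long; 70 g. Absent in some starts
- scraper: wooden scraper, 198 mm long, head 42 mm wide (y), 11 mm thick (x), from 128 to 198 mm. Starts handle down in one of the drainer's cups, leaning up to 12 degrees. Origin at the centre of its foot (the handle's end), z along the handle to the head, the head's flat faces look to +-x. Handle 12 x 18 mm (x, y), 130 mm long; 70 g. Absent in some starts
- hook_left (a point): double hook on the crossbar's +y half, 105 mm from the column: where a hung bar's middle lies. Two 8 mm prongs 62 mm apart (along y) reach 77 mm from the crossbar's face to -x, dip 16 mm to a shallow V seat and end in upturned tips 34 mm above this point, which lies midway over the seats, 37 mm from that face, 166 mm above the counter at sleeve = 0, 209 mm at 0.045. Axes as the stand's
- hook_right (a point): double hook on the crossbar's -y half, 105 mm from the column: where a hung bar's middle lies. Two 8 mm prongs 62 mm apart (along y) reach 77 mm from the crossbar's face to -x, dip 16 mm to a shallow V seat and end in upturned tips 34 mm above this point, which lies midway over the seats, 37 mm from that face, 166 mm above the counter at sleeve = 0, 209 mm at 0.045. Axes as the stand's
- basket1: loose steel wire basket, 90 x 110 mm (its x, y), 70 mm deep, 0.18 to 0.35 kg, with a fixed upright bail handle whose top bar runs along its y, 175 mm above the underside; the handle's sides come down at y = +-53 mm. Origin at the centre of its underside, z up
- basket1_handle (a point): middle of that basket's handle bar, 175 mm above its underside: 7 mm wire along the basket's y, straight for 46 mm either side of here, with a round wooden grip 14 mm thick and 28 mm long in the middle
- basket2: loose steel wire basket, 90 x 110 mm (its x, y), 70 mm deep, 0.18 to 0.35 kg, with a fixed upright bail handle whose top bar runs along its y, 175 mm above the underside; the handle's sides come down at y = +-53 mm. Origin at the centre of its underside, z up
- basket2_handle (a point): middle of that basket's handle bar, 175 mm above its underside: 7 mm wire along the basket's y, straight for 46 mm either side of here, with a round wooden grip 14 mm thick and 28 mm long in the middle
- mug: bystander, loose, leave standing: blue mug, 92 mm tall. Origin at the centre of its underside
- jar: bystander, loose, leave standing: glass jar with lid, 100 mm tall. Origin at the centre of its underside
- pepper_mill: bystander, loose, leave standing: dark pepper mill, 160 mm tall. Origin at the centre of its underside
- salt_mill: bystander, loose, leave standing: light salt mill, 128 mm tall. Origin at the centre of its underside
- oil: bystander, loose, leave standing: green oil bottle, 210 mm tall. Origin at the centre of its underside
- soap: bystander, loose, leave standing: amber soap bottle, 150 mm tall. Origin at the centre of its underside

How it is judged:
On the way:
1. the stand's tube is raised to the next hole and the button has snapped out in it (value of joint sleeve between 0.039 and 0.049 m and value of joint pin below 0.0015 m), for 0.3 s.
At the end, for the whole second after the job is handed in: Tube 0.039 to 0.049 m up with the button out (under 1.5 mm in); each basket's handle bar rests on one double hook (within 30 mm along it, 16 mm across), its underside over 18 mm up, tilt under 0.45 rad; each utensil's foot is in the caddy (under 25 mm up), lean under 0.65 rad, at rest (all of step 1 and ((x of basket1_handle in the frame of hook_left between -0.03 and 0.03 m and y of basket1_handle in the frame of hook_left between -0.016 and 0.016 m and z of basket1_handle in the frame of hook_left between -0.008 and 0.012 m) or (x of basket1_handle in the frame of hook_right between -0.03 and 0.03 m and y of basket1_handle in the frame of hook_right between -0.016 and 0.016 m and z of basket1_handle in the frame of hook_right between -0.008 and 0.012 m)) and angle between each of basket1, basket2's own z axis and vertical below 0.45 rad and height (world z) of each of basket1, basket2 above 0.018 m and ((x of basket2_handle in the frame of hook_left between -0.03 and 0.03 m and y of basket2_handle in the frame of hook_left between -0.016 and 0.016 m and z of basket2_handle in the frame of hook_left between -0.008 and 0.012 m) or (x of basket2_handle in the frame of hook_right between -0.03 and 0.03 m and y of basket2_handle in the frame of hook_right between -0.016 and 0.016 m and z of basket2_handle in the frame of hook_right between -0.008 and 0.012 m)) and x of spoon in the frame of caddy between -0.044 and 0.044 m and y of spoon in the frame of caddy between -0.123 and 0.123 m and z of each of spoon, turner, scraper in the frame of caddy below 0.025 m and angle between each of spoon, turner, scraper's own z axis and vertical below 0.65 rad and linear speed of each of spoon, turner, scraper below 0.05 m/s and x of turner in the frame of caddy between -0.044 and 0.044 m and y of turner in the frame of caddy between -0.123 and 0.123 m and x of scraper in the frame of caddy between -0.044 and 0.044 m and y of scraper in the frame of caddy between -0.123 and 0.123 m); the robot touches nothing.
It fails at once if a bystander (mug, jar, mill, oil or soap bottle) is knocked over (angle between any of mug, jar, pepper_mill, salt_mill, oil, soap's own z axis and vertical above 0.6 rad).
Of spoon, turner, scraper only 2 to 3 are there at a start; the rules pass over those that are not, and their reading is None.
At some moment in a run one of basket1, basket2 may be knocked a few centimetres aside while the robot is not near it.
It also fails if it takes over 208 s, if anything falls off the work surface, if the arm or the gripper's body presses on something with over 40 N, if the wrist force passes 120 N, or if a joint passes its speed limit or range.

## Working session

There is one attempt and no reset: what is moved stays moved. The work goes in short steps, Python scripts to look and compute and a tool call to move; the robot and the scene stay as the last step left them, time stands still between calls to the robot, and variables do not carry over. Pictures are saved under pics/ and viewed, at most 17 in all, crops included, and the job is handed in when it is done.

```bash
ls; mkdir -p pics; python3 - <<'E'
from plant import ctrl
import cv2,numpy as np
s=ctrl.read_state()
print({k:np.round(v,3).tolist() for k,v in s.items()})
for n in("scene","side"):
    im=ctrl.capture(n);cv2.imwrite(f"pics/{n}0.png",cv2.resize(im[:,:,::-1],(800,600),interpolation=cv2.INTER_CUBIC))
    np.save(f"pics/{n}0.npy",im)
    c=ctrl.calibration(n);print(n,{k:np.round(v,4).tolist() for k,v in c.items()}, -np.array(c["R"]).T@c["t"])
E
```

```text
pics
plant.py
{'t': 0.0, 'joints': [1.112, 0.412, -0.013, 1.597, 0.006, 1.134, -0.082], 'qvel': [-0.0, 0.001, -0.002, 0.0, 0.001, 0.001, 0.0], 'tau': [-0.001, -60.061, 0.682, -29.94, 0.014, 0.011, -0.0], 'eef_pos': [0.238, -0.577, 0.23], 'orientation': [0.981, 0.194, -0.0, -0.001], 'wrist_force': [0.5, -0.145, 0.132], 'wrist_torque': [0.005, 0.027, -0.006], 'grip_force': 0.0, 'gripper_width': 0.086}
scene {'fx': 397.5651, 'fy': 397.5651, 'cx': 252.9457, 'cy': 191.8565, 'distortion': [-0.1166, 0.0, 0.0, 0.0, 0.0], 'R': [[0.2407, 0.9706, 0.0017], [0.5148, -0.1262, -0.848], [-0.8228, 0.205, -0.53]], 't': [-0.1222, -0.1609, 1.62]} [ 1.44524039 -0.23383043  0.72241852]
side {'fx': 472.403, 'fy': 472.403, 'cx': 261.4503, 'cy': 188.843, 'distortion': [-0.0696, 0.0, 0.0, 0.0, 0.0], 'R': [[-0.934, -0.3574, 0.0008], [-0.1771, 0.461, -0.8695], [0.3104, -0.8122, -0.4939]], 't': [0.5051, 0.2281, 1.2824]} [0.11415051 1.11693907 0.8312894 ]
```

View pics/scene0.png

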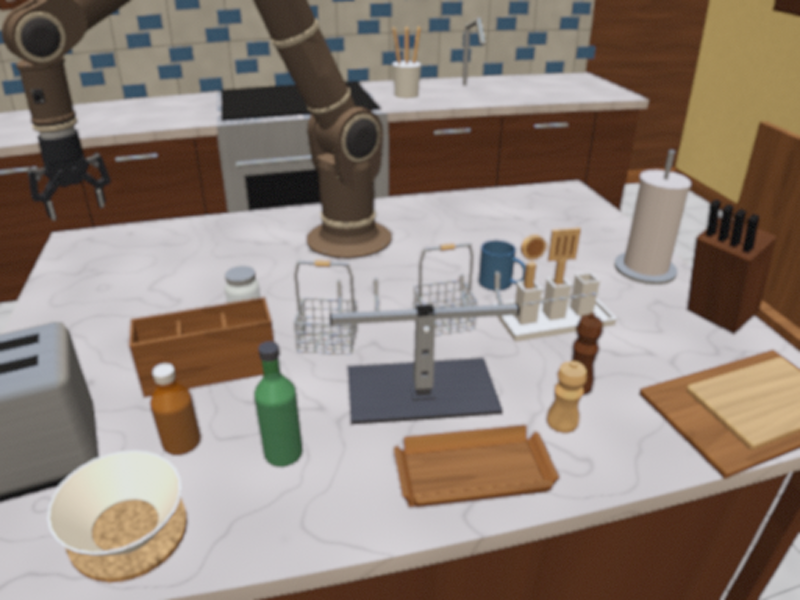

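View pics/side0.png

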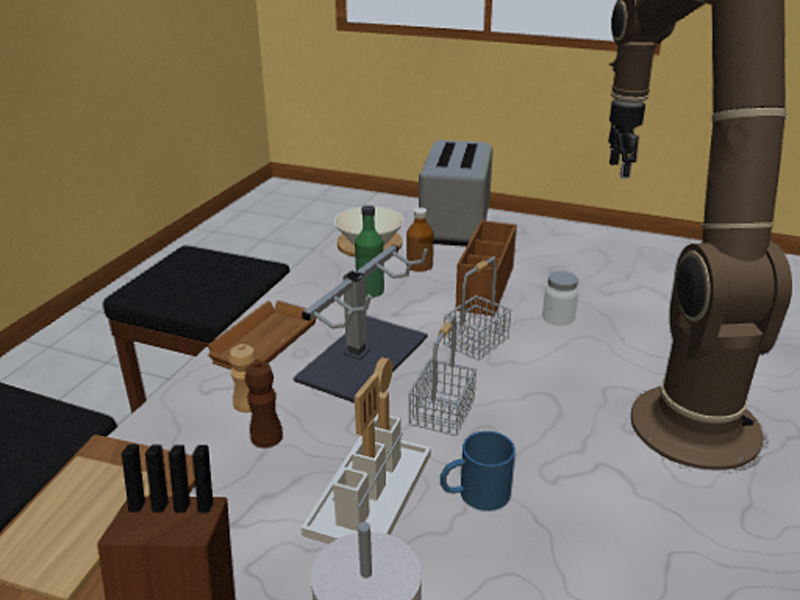

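The scene view shows the stand with its column top at (425,312) and crossbar ends at (333,319) and (520,309). Basket grips are at (322,263) and (447,246), the spoon head at (533,247), the turner at (564,244), and the caddy at (200,340). The side view shows the same items: grips at (485,266) and (445,329), spoon (384,370), turner (367,403). There is no scraper.

```bash
cat > h.py <<'E'
from plant import ctrl
import cv2,numpy as np
from scipy.spatial.transform import Rotation as Rn
C={n:ctrl.calibration(n) for n in("scene","side")}
def ray(n,p,s=0.64,c=None):
    c=c or C[n];u=(np.array(p,float)+.5)*s-.5
    K=np.array([[c["fx"],0,c["cx"]],[0,c["fy"],c["cy"]],[0,0,1.]])
    q=cv2.undistortPoints(u.reshape(1,1,2),K,np.array(c["distortion"],float))[0,0]
    R=np.array(c["R"]);return -R.T@np.array(c["t"]),R.T@np.array([q[0],q[1],1])
def plane(n,p,z,s=0.64,c=None):
    o,d=ray(n,p,s,c);return o+d*(z-o[2])/d[2]
def tri(a,b,s=0.64):
    (o1,d1),(o2,d2)=ray("scene",a,s),ray("side",b,s)
    k=np.linalg.lstsq(np.c_[d1,-d2],o2-o1,rcond=None)[0]
    x,y=o1+k[0]*d1,o2+k[1]*d2;return (x+y)/2,np.linalg.norm(x-y)
def proj(n,X,s=0.64):
    c=C[n];K=np.array([[c["fx"],0,c["cx"]],[0,c["fy"],c["cy"]],[0,0,1.]])
    p=cv2.projectPoints(np.array(X,float).reshape(-1,3),cv2.Rodrigues(np.array(c["R"]))[0],np.array(c["t"],float),K,np.array(c["distortion"],float))[0][:,0]
    return (p+.5)/s-.5
def tool(target):
    "shift from measured TCP to world target, in tool axes"
    s=ctrl.read_state();R=Rn.from_quat(s["orientation"]);return R.inv().apply(np.array(target)-s["eef_pos"])
E
python3 - <<'E'
from h import *
np.set_printoptions(precision=3,suppress=True)
T=lambda k,a,b:print(k,*tri(a,b))
T("bar+",(520,309),(308,314));T("bar-",(333,319),(395,253));T("top",(425,312),(355,277))
T("gripA",(447,246),(445,329));T("gripB",(322,263),(485,266))
T("spoon",(533,247),(384,370));T("turner",(564,244),(367,403))
for k,p in dict(bl=(348,365),br=(487,360),fr=(500,411),fl=(351,419)).items(): print("base",k,plane("scene",p,.01))
for k,p in dict(l=(295,381),r=(427,338),f=(350,320),b=(363,397)).items(): print("sbase",k,plane("side",p,.01))
for k,p in dict(bl=(131,318),br=(267,302),fr=(273,324),fl=(135,347)).items(): print("caddy",k,plane("scene",p,.115))
for k,p in dict(a=(460,263),b=(483,222),c=(516,226),d=(493,268)).items(): print("scaddy",k,plane("side",p,.115))
T("cup0",(528,287),(393,427));T("cup1",(557,283),(371,452));T("cup2",(585,280),(351,482))
# grip masks
for n in C:
    im=np.load(f"pics/{n}0.npy").astype(int);h=cv2.cvtColor(im.astype(np.uint8),cv2.COLOR_RGB2HSV)
    m=((h[...,0]>8)&(h[...,0]<22)&(h[...,1]>100)&(h[...,2]>120)).astype(np.uint8)
    N,l,st,ce=cv2.connectedComponentsWithStats(m)
    for i in range(1,N):
        if st[i,4]>12: print(n,(ce[i]+.5)/.64-.5,st[i]/.64)
for k,p,z in (("mug",(497,282),0),("pepper",(583,390),0),("salt",(563,428),0),("oil",(282,460),0),("soap",(178,448),0),("jar",(240,300),0)): print(k,plane("scene",p,z))
for k,p,z in (("mug",(487,505),0),("pepper",(266,445),0),("salt",(243,408),0),("jar",(560,321),0),("drl",(303,530),0),("drr",(431,452),0)): print("s",k,plane("side",p,z))
E
```

```text
bar+ [0.666 0.167 0.176] 0.008354932403376947
bar- [ 0.619 -0.13   0.168] 0.004011309767303018
top [0.644 0.014 0.177] 0.00177174354818362
gripA [0.429 0.122 0.176] 0.0010060645288061984
gripB [ 0.431 -0.123  0.173] 0.003983763354161472
spoon [0.477 0.278 0.181] 0.005266667000152227
turner [0.471 0.351 0.174] 0.00026742251326017147
base bl [ 0.539 -0.099  0.01 ]
base br [0.587 0.158 0.01 ]
base fr [0.725 0.128 0.01 ]
base fl [ 0.684 -0.12   0.01 ]
sbase l [0.713 0.146 0.01 ]
sbase r [ 0.532 -0.082  0.01 ]
sbase f [ 0.709 -0.09   0.01 ]
sbase b [0.574 0.145 0.01 ]
caddy bl [ 0.448 -0.476  0.115]
caddy br [ 0.452 -0.231  0.115]
caddy fr [ 0.528 -0.225  0.115]
caddy fl [ 0.542 -0.459  0.115]
scaddy a [ 0.512 -0.231  0.115]
scaddy b [ 0.526 -0.456  0.115]
scaddy c [ 0.447 -0.461  0.115]
scaddy d [ 0.441 -0.233  0.115]
cup0 [0.461 0.286 0.081] 0.006703431595749086
cup1 [0.467 0.351 0.083] 0.0004093330511413486
cup2 [0.469 0.416 0.081] 0.0023552719485414645
scene [739.511  90.601] [  671.875     0.      128.125   203.125 11034.375]
scene [406.531  44.031] [406.25   29.688   1.562  29.688  
[... 2520 characters left out ...]
[ 89.656 458.913] [ 34.375 437.5    89.062  62.5   226.562]
side [143.002 458.094] [140.625 445.312   7.812  28.125  64.062]
side [166.253 469.552] [164.062 457.812   4.688  23.438  28.125]
side [ 16.774 518.453] [  0.    501.562  32.812  35.938  42.188]
side [ 51.753 585.238] [  0.   556.25 100.    43.75 268.75]
side [ 26.92  595.975] [ 18.75  592.188  18.75    7.812  64.062]
mug [0.303 0.292 0.   ]
pepper [0.701 0.3   0.   ]
salt [0.781 0.22  0.   ]
oil [ 0.74  -0.241  0.   ]
soap [ 0.677 -0.403  0.   ]
jar [ 0.242 -0.288  0.   ]
s mug [0.293 0.312 0.   ]
s pepper [0.679 0.314 0.   ]
s salt [0.769 0.241 0.   ]
s jar [ 0.292 -0.263  0.   ]
s drl [0.532 0.458 0.   ]
s drr [0.413 0.229 0.   ]
```

```bash
cat >> h.py <<'E'
def plan(target,ydir=None):
    "shift in tool axes and rotation about tool z so tool y || ydir (world xy), nearest half turn"
    s=ctrl.read_state();R=Rn.from_quat(s["orientation"]);r=None
    if ydir is not None:
        v=R.inv().apply([ydir[0],ydir[1],0]);a=np.arctan2(-v[0],v[1]);r=(a+np.pi/2)%np.pi-np.pi/2
        # remaining levelling of tool z
        w=R.inv().apply([0,0,-1.]);r=np.round([-w[1],w[0],r],4)
    print("shift",np.round(tool(target),4),"rot",r)
E
python3 - <<'E'
from h import *
np.set_printoptions(precision=4,suppress=True)
plan((.643,.017,.33),(.988,-.156))
s=ctrl.read_state();R=Rn.from_quat(s["orientation"]);c=ctrl.calibration("wrist")
print(R.inv().apply(-np.array(c["R"]).T@c["t"]-s["eef_pos"]),(np.array(c["R"])@R.as_matrix()),c["fx"])
E
```

```text
shift [ 0.601  -0.3955 -0.099 ] rot [-0.0015  0.0001 -1.0234]
[ 0.0852  0.0001 -0.1421] [[-0.0017  1.     -0.0014]
 [-0.9446 -0.002  -0.3282]
 [-0.3282  0.0008  0.9446]] 279.2396698518198
```

The manual's scale: shifts go in shares of 0.8 m and turns go in shares of pi rad. Converting my numbers, 0.43 m is 0.5375, 0.38 m is 0.475, -1.0234 rad is -0.3258.

{"op": "send_path", "data": {
  "moves": [
    [[0,0,-0.075,0,0,0],[0.0375,-0.025,-0.125,0,0,-0.0477],[0.1,-0.0663,-0.125,0,0,-0.105],[0.1625,-0.1075,-0.125,0,0,-0.1592],[0.225,-0.15,-0.125,0,0,-0.2165],[0.2875,-0.1875,-0.125,0,0,-0.2737],[0.35,-0.23,-0.125,0,0,-0.3258],[0.4125,-0.2713,-0.125,0,0,-0.3258],[0.475,-0.3125,-0.125,0,0,-0.3258],[0.5375,-0.3538,-0.125,0,0,-0.3258]]
  ]
}}

```text
t: 1.35
eef_pos: [0.5284, -0.1509, 0.3311]
orientation: [0.76, 0.649, -0.0, 0.0]
wrist_force: [1.4, -1.4, 1.0]
gripper_width: 0.0854
grip_force: 0.0
```

```bash
python3 - <<'E'
from h import *
plan((.643,.017,.33),(.988,-.156))
E
```

```text
shift [0.1838 0.0869 0.0011] rot [-0.0002  0.0003 -0.0005]
```

To row units: 0.184 m is 0.23, 0.135 m is 0.1688.

{"op": "send_path", "data": {
  "moves": [
    [[0.0563,0.025,0,0,0,0],[0.1125,0.0538,0,0,0,0],[0.1688,0.0813,0,0,0,0],[0.23,0.1088,0,0,0,0],[0.23,0.1088,0,0,0,0],[0.23,0.1088,0,0,0,0]]
  ]
}}

```text
t: 2.1
eef_pos: [0.6423, 0.0155, 0.3306]
orientation: [0.76, 0.65, -0.001, -0.0]
wrist_force: [1.0, -1.2, -0.7]
gripper_width: 0.0854
grip_force: 0.0
```

```bash
python3 - <<'E'
from h import *
import pickle
c=ctrl.calibration("wrist");im=ctrl.capture("wrist");pickle.dump((c,im),open("pics/w1.pkl","wb"))
cv2.imwrite("pics/w1.png",cv2.resize(im[:,:,::-1],(800,600),interpolation=cv2.INTER_CUBIC))
E
```

```text
(no output)
```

View pics/w1.png

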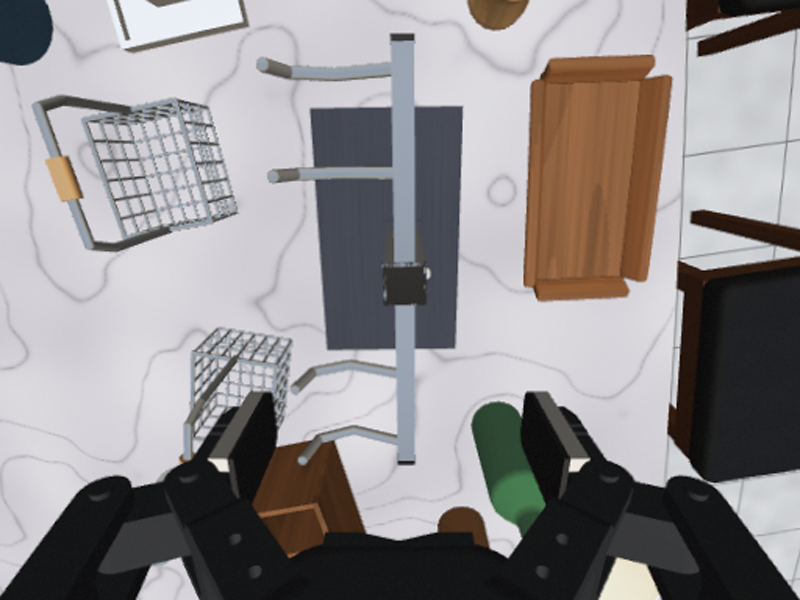

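The wrist view shows the tube top at (405,284), crossbar ends at (402,36) and (406,463), and the button's tip at about (428,273). Basket A's handle runs from (38,105) to (88,245), with its grip at (65,178).

```bash
python3 - <<'E'
from h import *
import pickle
np.set_printoptions(precision=4,suppress=True)
c,im=pickle.load(open("pics/w1.pkl","rb"))
P=lambda p,z:plane("wrist",p,z,c=c)
t=P((405,284),.184);a=P((402,36),.181);b=P((406,463),.181)
print("top",t,"bar",a,b,(a+b)/2,np.linalg.norm(a-b));d=a-b;print("yaw",np.arctan2(-d[0],d[1]))
a=P((40,107),.175);b=P((87,243),.175);d=a-b
print("A",a,b,P((65,178),.175),np.linalg.norm(d),"yaw",np.arctan2(-d[0],d[1]))
E
```

```text
top [0.6469 0.0141 0.184 ] bar [0.6684 0.1644 0.181 ] [ 0.6245 -0.1371  0.181 ] [0.6464 0.0136 0.181 ] 0.30472744928164897
yaw -0.14453040029330438
A [0.4325 0.1666 0.175 ] [0.4305 0.0767 0.175 ] [0.4321 0.1214 0.175 ] 0.0899205758567259 yaw -0.022590730298972385
```

```bash
python3 -c "
from h import *
plan((.6455,.0145,.132),(.989,-.147))"
```

```text
shift [0.0006 0.0035 0.1989] rot [-0.0007  0.001  -0.0101]
```

To row units: 0.199 m is 0.2488, 0.18 m is 0.225, -0.01 rad is -0.0032.

{"op": "send_path", "data": {
  "moves": [
    [[0.0008,0.0044,0.0375,0,0.0003,-0.0032],[0.0008,0.0044,0.0875,0,0.0003,-0.0032],[0.0008,0.0044,0.1375,0,0.0003,-0.0032],[0.0008,0.0044,0.1875,0,0.0003,-0.0032],[0.0008,0.0044,0.225,0,0.0003,-0.0032],[0.0008,0.0044,0.2488,0,0.0003,-0.0032],[0.0008,0.0044,0.2488,0,0.0003,-0.0032],[0.0008,0.0044,0.2488,0,0.0003,-0.0032]]
  ]
}}

```text
t: 3.15
eef_pos: [0.6468, 0.0156, 0.1337]
orientation: [0.757, 0.653, 0.001, 0.0]
wrist_force: [-0.0, -0.3, 0.0]
gripper_width: 0.0852
grip_force: 0.0
```

{"op": "send_path", "data": {
  "moves": [
    [[0,0,0,0,0,0],[0,0,0,0,0,0],[0,0,0,0,0,0],[0,0,0,0,0,0],[0,0,0,0,0,0],[0,0,0,0,0,0],[0,0,0,0,0,0]]
  ],
  "jaw": 0,
  "force": 80
}}

```text
t: 4.03
eef_pos: [0.6464, 0.0159, 0.1333]
orientation: [0.757, 0.653, 0.001, 0.0]
wrist_force: [-0.4, -1.1, 6.2]
gripper_width: 0.0292
grip_force: 79.8
```

To row units: -0.041 m is -0.0513, -0.039 m is -0.0488.

{"op": "send_path", "data": {
  "moves": [
    [[0,0,-0.005,0,0,0],[0,0,-0.01,0,0,0],[0,0,-0.015,0,0,0],[0,0,-0.0213,0,0,0],[0,0,-0.0275,0,0,0],[0,0,-0.0338,0,0,0],[0,0,-0.04,0,0,0],[0,0,-0.045,0,0,0],[0,0,-0.0488,0,0,0],[0,0,-0.0513,0,0,0]]
  ]
}}

```text
t: 5.28
eef_pos: [0.6464, 0.0159, 0.1726]
orientation: [0.757, 0.654, 0.001, -0.0]
wrist_force: [4.0, 0.5, -3.2]
gripper_width: 0.0292
grip_force: 82.3
```

{"op": "send_path", "data": {
  "moves": [
    [[0,0,-0.0013,0,0,0],[0,0,-0.0025,0,0,0],[0,0,-0.0038,0,0,0],[0,0,-0.005,0,0,0],[0,0,-0.0063,0,0,0],[0,0,-0.0063,0,0,0],[0,0,-0.0063,0,0,0]]
  ]
}}

```text
t: 6.15
eef_pos: [0.6463, 0.0159, 0.178]
orientation: [0.757, 0.653, 0.001, -0.0]
wrist_force: [4.6, 0.6, -4.9]
gripper_width: 0.0294
grip_force: 82.1
```

To row units: -0.002 m is -0.0025, -0.001 m is -0.0013.

{"op": "send_path", "data": {
  "moves": [
    [[0,0,-0.0013,0,0,0],[0,0,-0.0025,0,0,0],[0,0,-0.0025,0,0,0]]
  ]
}}

```text
t: 6.52
eef_pos: [0.6463, 0.0158, 0.1798]
orientation: [0.757, 0.653, 0.001, -0.0]
wrist_force: [6.6, 0.9, -6.2]
gripper_width: 0.0294
grip_force: 81.8
```

{"op": "send_path", "data": {
  "moves": [
    [[0,0,0.0025,0,0,0],[0,0,0.005,0,0,0],[0,0,0.0075,0,0,0],[0,0,0.0075,0,0,0]]
  ]
}}

```text
t: 7.02
eef_pos: [0.6464, 0.0159, 0.1761]
orientation: [0.757, 0.653, 0.001, 0.0]
wrist_force: [0.8, 0.1, 8.6]
gripper_width: 0.0289
grip_force: 83.9
```

To row units: -0.15 m is -0.1875, -0.1 m is -0.125.

{"op": "send_path", "data": {
  "moves": [
    [[0,0,0,0,0,0],[0,0,0,0,0,0],[0,0,0,0,0,0],[0,0,-0.0125,0,0,0],[0,0,-0.0625,0,0,0],[0,0,-0.125,0,0,0],[0,0,-0.1875,0,0,0],[0,0,-0.1875,0,0,0]]
  ],
  "jaw": 0.085
}}

```text
t: 8.02
eef_pos: [0.6477, 0.0164, 0.3299]
orientation: [0.757, 0.653, 0.004, 0.002]
wrist_force: [-0.4, -0.4, -0.5]
gripper_width: 0.0852
grip_force: 0.0
```

```bash
python3 - <<'E'
from h import *
for n in C:
    im=ctrl.capture(n);np.save(f"pics/{n}1.npy",im)
im=np.load("pics/scene1.npy")[120:300,170:400];cv2.imwrite("pics/s1.png",cv2.resize(im[:,:,::-1],None,fx=3.2,fy=3.2,interpolation=cv2.INTER_CUBIC))
E
```

```text
(no output)
```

View pics/s1.png

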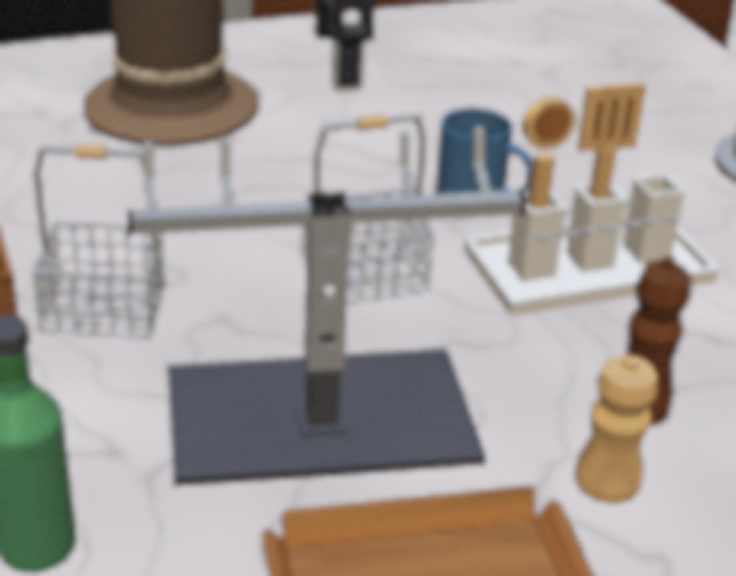

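The tube is up and the button shows bright at (329,291), in the middle hole. Next is basket A.

```bash
python3 -c "
from h import *
plan((.432,.1214,.31),(.9997,-.0226))"
```

```text
shift [ 0.0733 -0.2272  0.0149] rot [ 0.0012 -0.001  -0.1239]
```

To row units: -0.2272 m is -0.284, -0.22 m is -0.275, -0.124 rad is -0.0395.

{"op": "send_path", "data": {
  "moves": [
    [[0.0188,-0.0563,0,0,0,-0.0095],[0.0375,-0.1125,0,0,0,-0.0191],[0.0563,-0.1688,0,0,0,-0.0286],[0.075,-0.225,0.0063,0,0,-0.0382],[0.0913,-0.275,0.0188,0.0003,-0.0003,-0.0395],[0.0916,-0.284,0.0188,0.0003,-0.0003,-0.0395],[0.0916,-0.284,0.0188,0.0003,-0.0003,-0.0395]]
  ]
}}

```text
t: 9.0
eef_pos: [0.4319, 0.1208, 0.3091]
orientation: [0.715, 0.699, -0.001, -0.0]
wrist_force: [0.7, -0.5, -0.1]
gripper_width: 0.0853
grip_force: 0.0
```

```bash
python3 - <<'E'
from h import *
import pickle
c=ctrl.calibration("wrist");im=ctrl.capture("wrist");pickle.dump((c,im),open("pics/w2.pkl","wb"))
cv2.imwrite("pics/w2.png",cv2.resize(im[:,:,::-1],(800,600),interpolation=cv2.INTER_CUBIC))
E
```

```text
(no output)
```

View pics/w2.png

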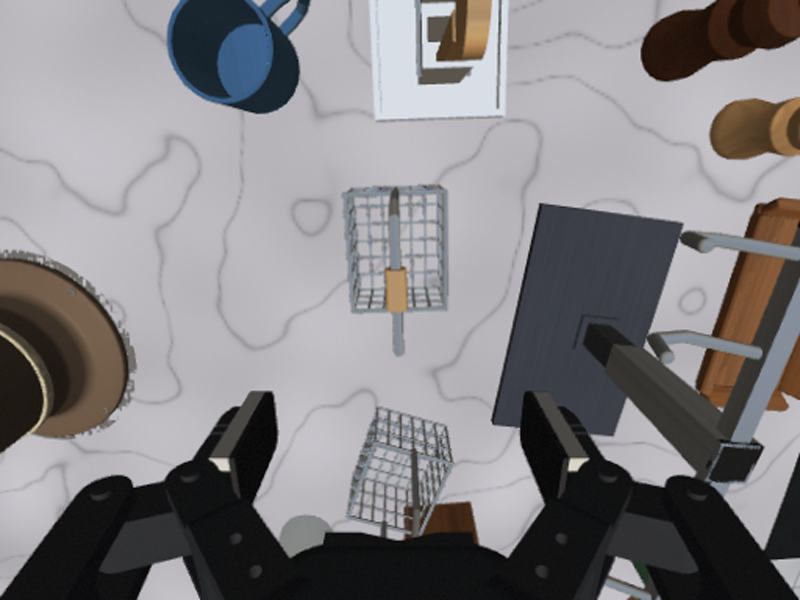

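The wrist view shows basket A's grip at (397,289), with its bar running from (395,192) to (399,352).

```bash
python3 - <<'E'
from h import *
import pickle
np.set_printoptions(precision=4,suppress=True)
c,im=pickle.load(open("pics/w2.pkl","rb"))
P=lambda p,z:plane("wrist",p,z,c=c)
a=P((394.5,196),.176);b=P((399,350),.176);d=a-b;y=np.arctan2(-d[0],d[1])
g=P((396.5,289),.178);print(a,b,g,np.linalg.norm(d),y)
g[2]=.175-.019
plan(g,(np.cos(y),np.sin(y)))
E
```

```text
[0.4312 0.1806 0.176 ] [0.4315 0.0764 0.176 ] [0.4309 0.1213 0.178 ] 0.10420775617950856 0.0025704964209957875
shift [ 0.0007 -0.0015  0.1532] rot [-0.0011  0.0001 -0.0263]
```

To row units: 0.154 m is 0.1925, 0.14 m is 0.175, -0.026 rad is -0.0083.

{"op": "send_path", "data": {
  "moves": [
    [[0.0009,-0.0019,0.0375,0,0,-0.0083],[0.0009,-0.0019,0.0875,0,0,-0.0083],[0.0009,-0.0019,0.1375,0,0,-0.0083],[0.0009,-0.0019,0.175,0,0,-0.0083],[0.0009,-0.0019,0.1925,0,0,-0.0083],[0.0009,-0.0019,0.1925,0,0,-0.0083]]
  ]
}}

```text
t: 9.8
eef_pos: [0.4305, 0.1218, 0.1548]
orientation: [0.706, 0.708, -0.001, -0.001]
wrist_force: [-0.1, -0.1, 0.5]
gripper_width: 0.0852
grip_force: 0.0
```

{"op": "send_path", "data": {
  "moves": [
    [[0,0,0,0,0,0],[0,0,0,0,0,0],[0,0,0,0,0,0],[0,0,0,0,0,0],[0,0,0,0,0,0],[0,0,0,0,0,0],[0,0,0,0,0,0]]
  ],
  "jaw": 0,
  "force": 60
}}

```text
t: 10.68
eef_pos: [0.4305, 0.1221, 0.1559]
orientation: [0.706, 0.708, -0.0, -0.0]
wrist_force: [-1.3, -0.2, 5.6]
gripper_width: 0.0124
grip_force: 58.4
```

{"op": "send_path", "data": {
  "moves": [
    [[0,0,-0.0125,0,0,0],[0,0,-0.05,0,0,0],[0,0,-0.1,0,0,0],[0,0,-0.15,0,0,0],[0,0,-0.15,0,0,0],[0,0,-0.15,0,0,0]]
  ]
}}

```text
t: 11.42
eef_pos: [0.4298, 0.1217, 0.2747]
orientation: [0.706, 0.708, -0.001, -0.0]
wrist_force: [-1.1, -0.4, -3.9]
gripper_width: 0.0122
grip_force: 58.7
```

```bash
python3 - <<'E'
from h import *
np.set_printoptions(precision=4,suppress=True)
y=-.147; ex=np.array([np.cos(y),np.sin(y),0]);ey=np.array([-np.sin(y),np.cos(y),0])
hook=np.array([.646,.015,0])-(7+37)*.001*ex+.105*ey; print("hookL",hook,"hookR",hook-.21*ey)
pre=hook-.11*ex; pre[2]=.28-.019; plan(pre,ex[:2])
im=ctrl.capture("side");np.save("pics/side2.npy",im)
cv2.imwrite("pics/side2.png",cv2.resize(im[100:350,140:400,::-1],None,fx=2.4,fy=2.4,interpolation=cv2.INTER_CUBIC))
E
```

```text
hookL [0.6179 0.1253 0.    ] hookR [ 0.5871 -0.0824  0.    ]
shift [0.0195 0.0793 0.0135] rot [-0.0018  0.0005  0.1502]
```

View pics/side2.png

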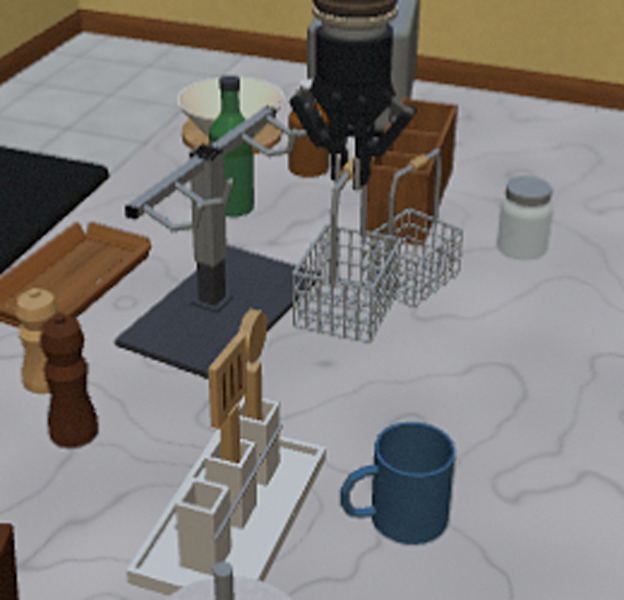

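To row units: 0.0793 m is 0.0991, 0.06 m is 0.075, 0.15 rad is 0.0477.

{"op": "send_path", "data": {
  "moves": [
    [[0.0063,0.025,0,0,0,0.0127],[0.0125,0.05,0.0063,0,0,0.0255],[0.0188,0.075,0.0125,0,0,0.0382],[0.0244,0.0991,0.0169,-0.0006,0,0.0477],[0.0244,0.0991,0.0169,-0.0006,0,0.0477],[0.0244,0.0991,0.0169,-0.0006,0,0.0477]]
  ]
}}

```text
t: 12.22
eef_pos: [0.5085, 0.1417, 0.2607]
orientation: [0.757, 0.654, -0.001, -0.0]
wrist_force: [-0.1, -0.3, -2.6]
gripper_width: 0.0121
grip_force: 58.7
```

```bash
python3 - <<'E'
from h import *
plan((.6179,.1253,.261),(.9892,-.1465))
im=ctrl.capture("side");np.save("pics/side3.npy",im)
import pickle
pickle.dump((ctrl.calibration("wrist"),ctrl.capture("wrist")),open("pics/w3.pkl","wb"))
c,w=pickle.load(open("pics/w3.pkl","rb"))
cv2.imwrite("pics/w3.png",cv2.resize(w[:,:,::-1],(800,600),interpolation=cv2.INTER_CUBIC))
E
```

```text
shift [-0.0004  0.1106 -0.0004] rot [-0.0015  0.0007  0.0015]
```

View pics/w3.png

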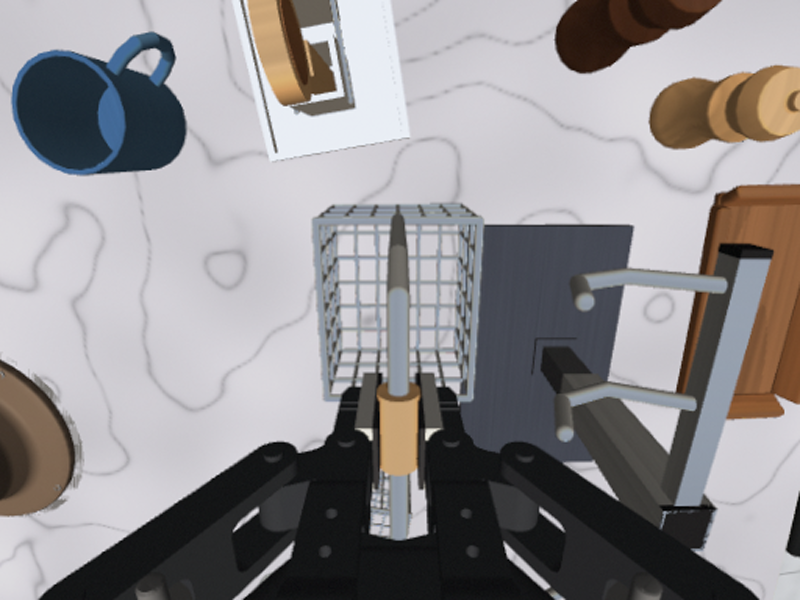

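The prong tips are at (584,303) and (565,433), the crossbar end at (745,250), and the basket hangs level. I'll check the hook position before moving in.

```bash
python3 - <<'E'
from h import *
import pickle
np.set_printoptions(precision=4,suppress=True)
c,im=pickle.load(open("pics/w3.pkl","rb"))
P=lambda p,z:plane("wrist",p,z,c=c)
a=P((582,304),.240);b=P((565,434),.240);print("tips",a,b,(a+b)/2,np.linalg.norm(a-b))
e=P((745,251),.222);t=P((687,530),.226);d=e-t;print(e,t,np.arctan2(-d[0],d[1]),np.linalg.norm(d[:2]))
ex=np.array([.9892,-.1465,0]);print((a+b)/2+.038*ex)
print("grip",P((399,432),.28))
E
```

```text
tips [0.5856 0.1589 0.24  ] [0.5777 0.0979 0.24  ] [0.5816 0.1284 0.24  ] 0.06150934005131245
[0.6644 0.1655 0.222 ] [0.6489 0.0127 0.226 ] -0.10076580574043169 0.1535402900921575
[0.6192 0.1229 0.24  ]
grip [0.5087 0.1386 0.28  ]
```

To row units: 0.111 m is 0.1388, 0.03 m is 0.0375.

{"op": "send_path", "data": {
  "moves": [
    [[0.0025,0.0375,0,0,0,0],[0.0025,0.075,0,0,0,0],[0.0025,0.1125,0,0,0,0],[0.0025,0.1388,0,0,0,0],[0.0025,0.1388,0,0,0,0],[0.0025,0.1388,0.025,0,0,0],[0.0025,0.1388,0.05,0,0,0],[0.0025,0.1388,0.0688,0,0,0],[0.0025,0.1388,0.0788,0,0,0],[0.0025,0.1388,0.0788,0,0,0]]
  ]
}}

```text
t: 13.58
eef_pos: [0.6195, 0.1276, 0.1987]
orientation: [0.757, 0.653, 0.0, 0.0]
wrist_force: [0.0, 0.6, -3.9]
gripper_width: 0.012
grip_force: 58.7
```

To row units: 0.009 m is 0.0113, 0.006 m is 0.0075.

{"op": "send_path", "data": {
  "moves": [
    [[0,0,0.0038,0,0,0],[0,0,0.0075,0,0,0],[0,0,0.0113,0,0,0],[0,0,0.0113,0,0,0]]
  ]
}}

```text
t: 14.08
eef_pos: [0.6201, 0.1277, 0.1905]
orientation: [0.757, 0.653, 0.001, 0.001]
wrist_force: [-1.2, -0.8, 0.8]
gripper_width: 0.0119
grip_force: 59.5
```

To row units: 0.0015 m is 0.0019.

{"op": "send_path", "data": {
  "moves": [
    [[0,0,0.0019,0,0,0],[0,0,0.0019,0,0,0]]
  ]
}}

```text
t: 14.32
eef_pos: [0.6202, 0.1277, 0.1899]
orientation: [0.757, 0.653, 0.001, 0.001]
wrist_force: [-2.5, -1.5, 8.2]
gripper_width: 0.0122
grip_force: 60.1
```

{"op": "send_path", "data": {
  "moves": [
    [[0,0,0,0,0,0],[0,0,0,0,0,0],[0,0,0,0,0,0]]
  ],
  "jaw": 0.03
}}

```text
t: 14.7
eef_pos: [0.6198, 0.1276, 0.1882]
orientation: [0.757, 0.653, 0.0, 0.0]
wrist_force: [-0.6, -0.3, 0.5]
gripper_width: 0.0302
grip_force: 0.0
```

{"op": "send_path", "data": {
  "moves": [
    [[0,0,-0.0375,0,0,0],[0,0,-0.0875,0,0,0],[0,0,-0.15,0,0,0],[0,0,-0.175,0,0,0],[0,0,-0.175,0,0,0]]
  ]
}}

```text
t: 15.32
eef_pos: [0.6203, 0.128, 0.3299]
orientation: [0.757, 0.653, 0.002, 0.001]
wrist_force: [-0.0, -0.7, 0.1]
gripper_width: 0.0302
grip_force: 0.0
```

```bash
python3 - <<'E'
from h import *
ims=[]
for n,(r,c0) in dict(side=(70,130),scene=(110,170)).items():
    im=ctrl.capture(n);np.save(f"pics/{n}4.npy",im);ims.append(im[r:r+240,c0:c0+160,::-1])
cv2.imwrite("pics/h4.png",cv2.resize(np.hstack(ims),None,fx=2.4,fy=2.4,interpolation=cv2.INTER_CUBIC))
plan((.431,-.123,.31),(1,0))
E
```

```text
shift [-0.2752 -0.1497  0.0174] rot [-0.0002  0.0006 -0.1466]
```

View pics/h4.png

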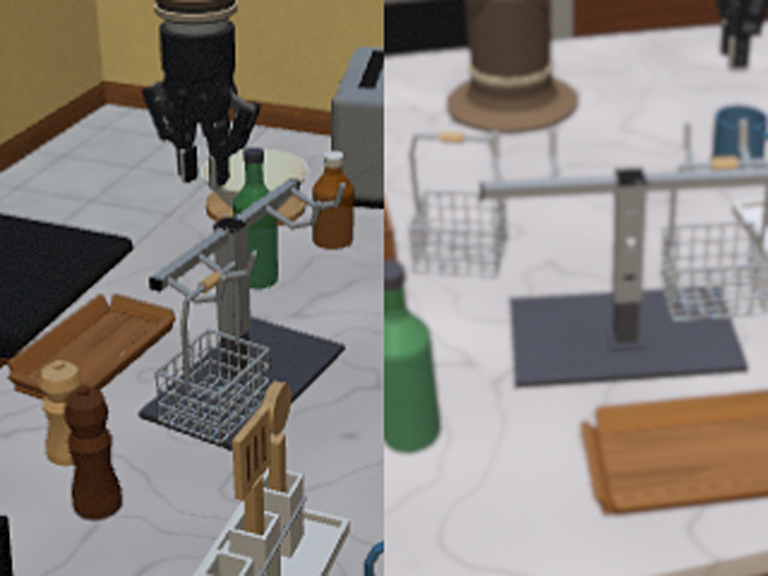

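Basket A hangs level on hook_left. In the scene view, basket B's grip has moved from (322,263) to about (311,262), so it seems to have been knocked. I'll look at it from above.

To row units: -0.29 m is -0.3625, -0.285 m is -0.3563, -0.147 rad is -0.0468.

{"op": "send_path", "data": {
  "moves": [
    [[-0.05,-0.025,0,0,0,-0.0095],[-0.1125,-0.0625,0,0,0,-0.0191],[-0.175,-0.0963,0,0,0,-0.0286],[-0.2375,-0.1288,0,0,0,-0.0382],[-0.3,-0.1625,0.0125,0,0,-0.0468],[-0.3563,-0.1875,0.0213,0,0,-0.0468],[-0.3625,-0.1875,0.0213,0,0,-0.0468],[-0.3625,-0.1875,0.0213,0,0,-0.0468]]
  ],
  "jaw": 0.085
}}

```text
t: 16.42
eef_pos: [0.4288, -0.1372, 0.3105]
orientation: [0.707, 0.707, 0.0, -0.0]
wrist_force: [0.2, -0.7, -0.6]
gripper_width: 0.0846
grip_force: 0.0
```

```bash
python3 - <<'E'
from h import *
import pickle
c=ctrl.calibration("wrist");im=ctrl.capture("wrist");pickle.dump((c,im),open("pics/w5.pkl","wb"))
cv2.imwrite("pics/w5.png",cv2.resize(im[:,:,::-1],(800,600),interpolation=cv2.INTER_CUBIC))
E
```

```text
(no output)
```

View pics/w5.png

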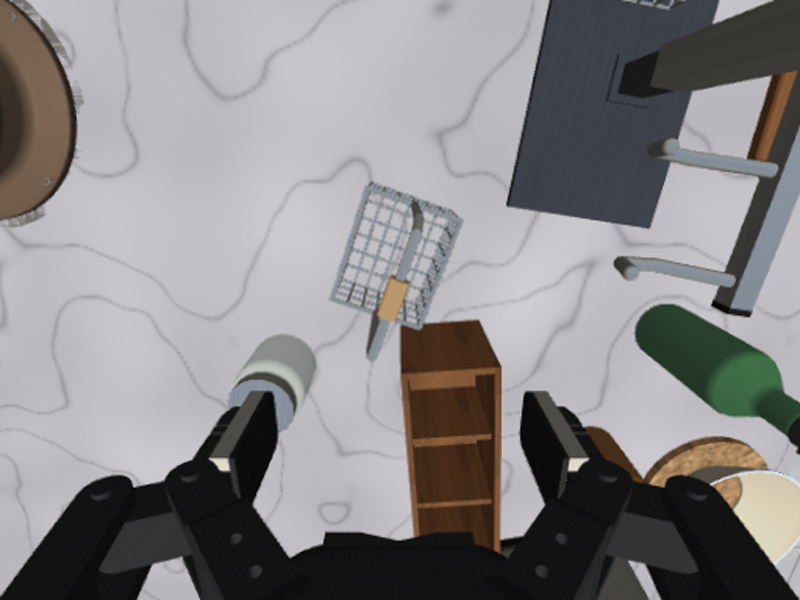

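Basket B's grip is at (394,298), with its bar running from (418,222) to (374,357).

```bash
python3 - <<'E'
from h import *
import pickle
np.set_printoptions(precision=4,suppress=True)
c,im=pickle.load(open("pics/w5.pkl","rb"))
P=lambda p,z:plane("wrist",p,z,c=c)
a=P((416,232),.175);b=P((378,346),.175);d=a-b;y=np.arctan2(-d[0],d[1])
g=P((393.5,299),.178);print(a,b,g,np.linalg.norm(d),y)
g[2]=.156
plan(g,(np.cos(y),np.sin(y)))
print("tips",P((626,267),.24),P((663,148),.24))
k=[P(p,.115) for p in((401,376),(499,366))];print("caddy near rim",k)
print("crosswalls",P((450,440),.115),P((455,502),.115))
E
```

```text
[ 0.4405 -0.0999  0.175 ] [ 0.4149 -0.1794  0.175 ] [ 0.426  -0.1439  0.178 ] 0.08348789927321018 -0.3115281864090088
shift [-0.0076 -0.0034  0.1547] rot [ 0.0005 -0.0009  0.3129]
tips [ 0.5446 -0.1064  0.24  ] [ 0.553  -0.0491  0.24  ]
caddy near rim [array([ 0.4314, -0.2354,  0.115 ]), array([ 0.516 , -0.2261,  0.115 ])]
crosswalls [ 0.4766 -0.3021  0.115 ] [ 0.4844 -0.3753  0.115 ]
```

To row units: 0.155 m is 0.1938, 0.14 m is 0.175, 0.313 rad is 0.0996.

{"op": "send_path", "data": {
  "moves": [
    [[-0.005,-0.0025,0.0375,0,0,0.0477],[-0.0095,-0.0043,0.0875,0,0,0.0955],[-0.0095,-0.0043,0.1375,0,-0.0003,0.0996],[-0.0095,-0.0043,0.175,0,-0.0003,0.0996],[-0.0095,-0.0043,0.1938,0,-0.0003,0.0996],[-0.0095,-0.0043,0.1938,0,-0.0003,0.0996]]
  ]
}}

```text
t: 17.23
eef_pos: [0.4258, -0.1439, 0.1556]
orientation: [0.808, 0.589, -0.0, -0.0]
wrist_force: [0.4, -0.4, 0.0]
gripper_width: 0.0849
grip_force: 0.0
```

{"op": "send_path", "data": {
  "moves": [
    [[0,0,0,0,0,0],[0,0,0,0,0,0],[0,0,0,0,0,0],[0,0,0,0,0,0],[0,0,0,0,0,0],[0,0,0,0,0,0],[0,0,0,0,0,0]]
  ],
  "jaw": 0,
  "force": 60
}}

```text
t: 18.1
eef_pos: [0.4257, -0.1453, 0.1566]
orientation: [0.809, 0.588, -0.0, 0.001]
wrist_force: [-2.2, -1.1, 5.7]
gripper_width: 0.0122
grip_force: 58.3
```

{"op": "send_path", "data": {
  "moves": [
    [[0,0,-0.0125,0,0,0],[0,0,-0.05,0,0,0],[0,0,-0.1,0,0,0],[0,0,-0.1375,0,0,0],[0,0,-0.1375,0,0,0],[0,0,-0.1375,0,0,0]]
  ]
}}

```text
t: 18.85
eef_pos: [0.425, -0.1447, 0.2654]
orientation: [0.809, 0.588, -0.0, 0.0]
wrist_force: [-0.3, -0.1, -3.1]
gripper_width: 0.012
grip_force: 58.6
```

```bash
python3 - <<'E'
from h import *
np.set_printoptions(precision=4,suppress=True)
ex=np.array([.9892,-.1465,0]);h=np.array([.588,-.083,.261]);plan(h-.11*ex,ex[:2])
E
```

```text
shift [0.0907 0.0277 0.0044] rot [ 0.      0.0008 -0.1655]
```

The manual's scale: shifts go in shares of 0.8 m and turns go in shares of pi rad. Converting my numbers, 0.0907 m is 0.1134, 0.06 m is 0.075, -0.165 rad is -0.0525.

{"op": "send_path", "data": {
  "moves": [
    [[0.0375,0.0125,0,0,0,-0.0191],[0.075,0.025,0.005,0,0,-0.0382],[0.1134,0.0346,0.005,0,0.0003,-0.0525],[0.1134,0.0346,0.005,0,0.0003,-0.0525],[0.1134,0.0346,0.005,0,0.0003,-0.0525]]
  ]
}}

```text
t: 19.48
eef_pos: [0.479, -0.0675, 0.2609]
orientation: [0.757, 0.653, -0.001, -0.001]
wrist_force: [-0.7, 0.9, -2.6]
gripper_width: 0.012
grip_force: 58.6
```

```bash
python3 - <<'E'
from h import *
import pickle
np.set_printoptions(precision=4,suppress=True)
c,im=ctrl.calibration("wrist"),ctrl.capture("wrist");pickle.dump((c,im),open("pics/w6.pkl","wb"))
h=cv2.cvtColor(im,cv2.COLOR_RGB2HSV)
m=((h[...,0]>8)&(h[...,0]<25)&(h[...,1]>80)&(h[...,2]>130)).astype(np.uint8)
m[:, :200]=0;m[:,320:]=0;m[:230]=0;m[330:]=0
ys,xs=np.nonzero(m);p=(xs.min()/2+xs.max()/2,ys.min()/2+ys.max()/2);print(p,m.sum(),plane("wrist",p,.284,s=1,c=c))
plan((.588,-.083,.261),(.9892,-.1465))
E
```

```text
(np.float64(253.5), np.float64(288.5)) 1150 [ 0.4775 -0.0748  0.284 ]
shift [0.0012 0.11   0.0001] rot [-0.0009  0.0002 -0.0017]
```

To row units: 0.11 m is 0.1375, 0.005 m is 0.0063.

{"op": "send_path", "data": {
  "moves": [
    [[0.0063,0.0375,0,0,0,0],[0.0063,0.075,0,0,0,0],[0.0063,0.1125,0,0,0,0],[0.0063,0.1375,0,0,0,0],[0.0063,0.1375,0,0,0,0],[0.0063,0.1375,0.025,0,0,0],[0.0063,0.1375,0.05,0,0,0],[0.0063,0.1375,0.0688,0,0,0],[0.0063,0.1375,0.0788,0,0,0],[0.0063,0.1375,0.0825,0,0,0]]
  ]
}}

```text
t: 20.78
eef_pos: [0.5893, -0.0785, 0.1961]
orientation: [0.757, 0.653, 0.0, 0.0]
wrist_force: [0.8, -0.8, -0.8]
gripper_width: 0.0119
grip_force: 58.6
```

{"op": "send_path", "data": {
  "moves": [
    [[0,0,0.0038,0,0,0],[0,0,0.0075,0,0,0],[0,0,0.0094,0,0,0],[0,0,0.0094,0,0,0]]
  ]
}}

```text
t: 21.28
eef_pos: [0.59, -0.0783, 0.1903]
orientation: [0.757, 0.653, 0.001, 0.001]
wrist_force: [-3.4, -0.2, 6.0]
gripper_width: 0.0119
grip_force: 59.8
```

{"op": "send_path", "data": {
  "moves": [
    [[0,0,0,0,0,0],[0,0,0,0,0,0],[0,0,0,0,0,0]]
  ],
  "jaw": 0.03
}}

```text
t: 21.65
eef_pos: [0.5896, -0.0782, 0.1888]
orientation: [0.757, 0.653, 0.0, 0.0]
wrist_force: [-0.2, 0.3, 0.6]
gripper_width: 0.0298
grip_force: 0.0
```

{"op": "send_path", "data": {
  "moves": [
    [[0,0,-0.0375,0,0,0],[0,0,-0.0875,0,0,0],[0,0,-0.15,0,0,0],[0,0,-0.2,0,0,0],[0,0,-0.2,0,0,0]]
  ]
}}

```text
t: 22.28
eef_pos: [0.5907, -0.078, 0.3524]
orientation: [0.757, 0.653, 0.003, 0.003]
wrist_force: [0.1, 0.1, -0.4]
gripper_width: 0.03
grip_force: 0.0
```

```bash
python3 -c "
from h import *
plan((.468,.315,.33),(1,0))"
```

```text
shift [ 0.3706 -0.1793  0.0212] rot [ 0.0073 -0.0003 -0.1475]
```

To row units: 0.31 m is 0.3875, 0.3 m is 0.375, -0.147 rad is -0.0468.

{"op": "send_path", "data": {
  "moves": [
    [[0.0375,-0.0375,0,0,0,-0.0127],[0.0875,-0.075,0,0,0,-0.0255],[0.1375,-0.1125,0,0,0,-0.0382],[0.1875,-0.15,0,0,0,-0.0468],[0.2375,-0.1875,0,0,0,-0.0468],[0.2875,-0.2125,0,0,0,-0.0468],[0.3375,-0.215,0,0,0,-0.0468],[0.375,-0.215,0,0,0,-0.0468],[0.3875,-0.215,0,0,0,-0.0468],[0.3875,-0.215,0,0,0,-0.0468]]
  ],
  "jaw": 0.085
}}

```text
t: 23.52
eef_pos: [0.4645, 0.2535, 0.3478]
orientation: [0.707, 0.707, -0.0, 0.0]
wrist_force: [-0.1, -0.7, 0.0]
gripper_width: 0.0854
grip_force: 0.0
```

```bash
python3 - <<'E'
from h import *
import pickle
c=ctrl.calibration("wrist");im=ctrl.capture("wrist");pickle.dump((c,im),open("pics/w7.pkl","wb"))
cv2.imwrite("pics/w7.png",cv2.resize(im[:,:,::-1],(800,600),interpolation=cv2.INTER_CUBIC))
for n in C: np.save(f"pics/{n}7.npy",ctrl.capture(n))
E
```

```text
(no output)
```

View pics/w7.png

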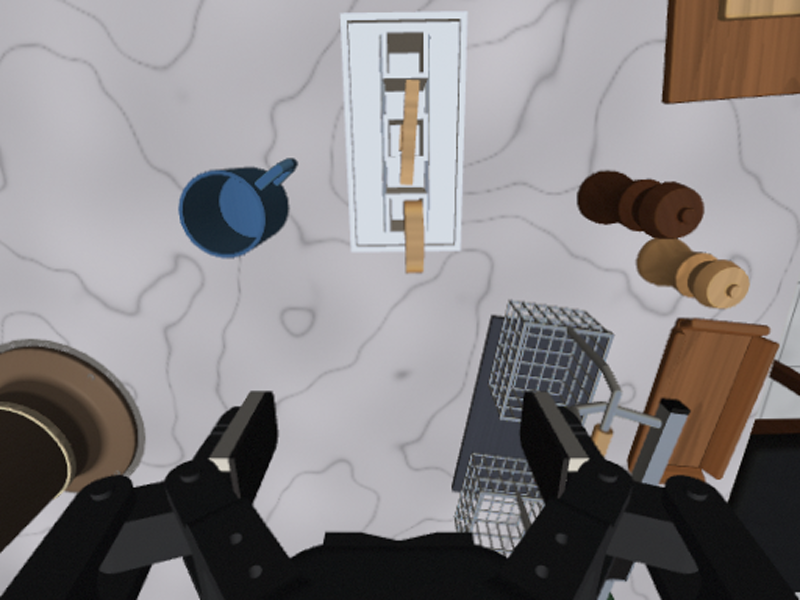

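The wrist view shows both heads edge-on, thin along the world x axis. The spoon runs from (413,200) to (415,270) and the turner from (411,82) to (404,183). Both basket handles sit on the hooks.

```bash
python3 - <<'E'
from h import *
import pickle
np.set_printoptions(precision=4,suppress=True)
c,im=pickle.load(open("pics/w7.pkl","rb"))
P=lambda p,z:plane("wrist",p,z,c=c)
for k,a,b,z in(("turner",(412,84),(406,182),.205),("spoon",(413.5,205),(415,266),.185)):
    a,b=P(a,z),P(b,z);d=a-b;y=np.arctan2(-d[0],d[1]);print(k,a,b,(a+b)/2,np.linalg.norm(d),y)
# triangulated head centres: tan blobs in scene/side
for n in C:
    im=np.load(f"pics/{n}7.npy");h=cv2.cvtColor(im,cv2.COLOR_RGB2HSV)
    m=((h[...,0]>8)&(h[...,0]<22)&(h[...,1]>100)&(h[...,2]>100)).astype(np.uint8)
    N,l,st,ce=cv2.connectedComponentsWithStats(m);x0,x1,y0,y1=(325,380,140,190) if n=="scene" else (220,260,220,300)
    for i in range(1,N):
        if x0<ce[i][0]<x1 and y0<ce[i][1]<y1 and st[i,4]>8: print(n,ce[i],st[i])
plan((.473,.28,.156),(1,0.0))
E
```

```text
turner [0.4731 0.3775 0.205 ] [0.4698 0.321  0.205 ] [0.4714 0.3493 0.205 ] 0.056619734757044474 -0.05902141144379938
spoon [0.4753 0.3045 0.185 ] [0.4768 0.2614 0.185 ] [0.4761 0.2829 0.185 ] 0.043103894077773076 0.03464076934192758
scene [360.169  159.1183] [352 147  19  34 355]
scene [340.9867 158.0667] [334 152  15  13 150]
scene [338.4627 176.403 ] [336 170   6  14  67]
side [232.5083 258.0167] [227 238  18  40 120]
side [243.9898 263.1531] [241 252   7  22  98]
side [234.1667 282.    ] [232 268   7  24  84]
shift [0.0279 0.0077 0.1924] rot [ 0.001   0.001  -0.0022]
```

To row units: 0.192 m is 0.24, 0.03 m is 0.0375, -0.03 rad is -0.0095.

{"op": "send_path", "data": {
  "moves": [
    [[0.0325,0.0138,0.0375,0,0,-0.0095],[0.0325,0.0138,0.1,0,0,-0.0095],[0.0325,0.0138,0.1625,0,0,-0.0095],[0.0325,0.0138,0.2125,0,0,-0.0095],[0.0325,0.0138,0.24,0,0,-0.0095],[0.0325,0.0138,0.24,0,0,-0.0095]]
  ]
}}

```text
t: 24.42
eef_pos: [0.4755, 0.2778, 0.1553]
orientation: [0.697, 0.717, -0.001, 0.0]
wrist_force: [0.3, 0.4, 0.7]
gripper_width: 0.0848
grip_force: 0.0
```

{"op": "send_path", "data": {
  "moves": [
    [[0,0,0,0,0,0],[0,0,0,0,0,0],[0,0,0,0,0,0],[0,0,0,0,0,0],[0,0,0,0,0,0],[0,0,0,0,0,0],[0,0,0,0,0,0]]
  ],
  "jaw": 0,
  "force": 40
}}

```text
t: 25.3
eef_pos: [0.4759, 0.2798, 0.1571]
orientation: [0.697, 0.718, 0.0, 0.001]
wrist_force: [-1.5, -0.9, 5.8]
gripper_width: 0.0121
grip_force: 41.8
```

{"op": "send_path", "data": {
  "moves": [
    [[0,0,-0.025,0,0,0],[0,0,-0.075,0,0,0],[0,0,-0.125,0,0,0],[0,0,-0.175,0,0,0],[0,0,-0.2,0,0,0],[0,0,-0.2,0,0,0]]
  ]
}}

```text
t: 26.05
eef_pos: [0.4763, 0.2801, 0.3178]
orientation: [0.697, 0.717, 0.002, 0.001]
wrist_force: [-0.2, 0.1, -0.7]
gripper_width: 0.0116
grip_force: 41.1
```

```bash
python3 - <<'E'
from h import *
plan((.476,-.264,.316),(1,0.0))
ims=[]
for n,(r,c0) in dict(side=(90,130),scene=(70,280)).items():
    im=ctrl.capture(n);np.save(f"pics/{n}8.npy",im);ims.append(im[r:r+240,c0:c0+160,::-1])
cv2.imwrite("pics/h8.png",cv2.resize(np.hstack(ims),None,fx=2.4,fy=2.4,interpolation=cv2.INTER_CUBIC))
E
```

```text
shift [-0.5438 -0.0163  0.0012] rot [ 0.0037 -0.0009  0.0293]
```

View pics/h8.png

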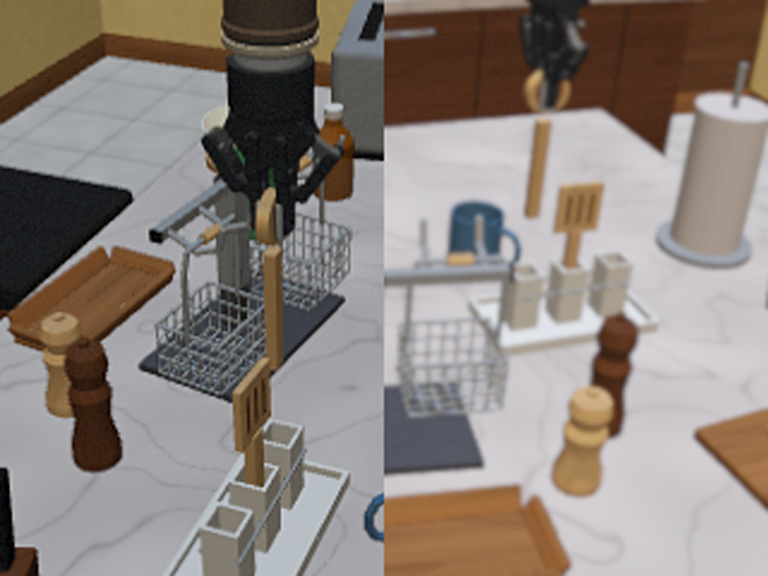

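To row units: -0.48 m is -0.6, -0.45 m is -0.5625, 0.03 rad is 0.0095.

```bash
python3 - <<'E'
from h import *
print("foot",tri((342,159.6),(243.3,242.1),s=1))
plan((.47,-.2,.33),(1,0.0))
E
```

```text
foot (array([0.47723216, 0.28525774, 0.17220941]), np.float64(0.0010791180748277208))
shift [-0.4789 -0.0196 -0.014 ] rot [0.0002 0.0009 0.0294]
```

{"op": "send_path", "data": {
  "moves": [
    [[-0.05,-0.0063,-0.0125,0,0,0.0095],[-0.125,-0.0113,-0.0125,0,0,0.0095],[-0.1875,-0.0175,-0.0125,0,0,0.0095],[-0.25,-0.0238,-0.0125,0,0,0.0095],[-0.3125,-0.025,-0.0125,0,0,0.0095],[-0.375,-0.025,-0.0125,0,0,0.0095],[-0.4375,-0.025,-0.0125,0,0,0.0095],[-0.5,-0.025,-0.0125,0,0,0.0095],[-0.5625,-0.025,-0.0125,0,0,0.0095],[-0.6,-0.025,-0.0125,0,0,0.0095]]
  ]
}}

```text
t: 27.4
eef_pos: [0.4688, -0.2036, 0.3248]
orientation: [0.708, 0.706, -0.0, -0.001]
wrist_force: [0.6, -0.1, -1.1]
gripper_width: 0.0114
grip_force: 40.9
```

{"op": "send_path", "data": {
  "moves": [
    [[0,0,0,0,0,0],[0,0,0,0,0,0]]
  ]
}}

```text
t: 27.65
eef_pos: [0.4696, -0.1999, 0.3256]
orientation: [0.707, 0.707, 0.0, -0.001]
wrist_force: [0.2, 1.2, -0.1]
gripper_width: 0.0112
grip_force: 41.0
```

```bash
python3 - <<'E'
from h import *
import pickle
c=ctrl.calibration("wrist");im=ctrl.capture("wrist");pickle.dump((c,im),open("pics/w9.pkl","wb"))
sc=ctrl.capture("scene");sd=ctrl.capture("side")
for n,i in(("scene",sc),("side",sd)):np.save(f"pics/{n}9.npy",i)
A=cv2.resize(im[:,:,::-1],(512,384));B=sc[130:322,60:220,::-1];D=sd[130:322,250:410,::-1]
cv2.imwrite("pics/h9.png",np.hstack([cv2.resize(x,(400,480),interpolation=cv2.INTER_CUBIC) for x in(B,D)]))
E
```

```text
(no output)
```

View pics/h9.png

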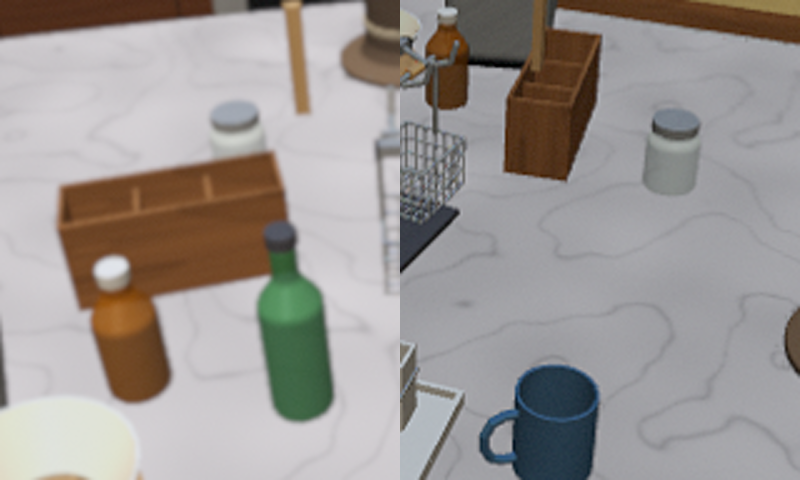

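```bash
python3 - <<'E'
from h import *
np.set_printoptions(precision=4,suppress=True)
sc=dict(Fl=(84,205.2),Fr=(170,192),Nr=(174.8,208.4),Nl=(85.2,221.2)); sd=dict(Nr=(293.2,168),Fr=(318.8,170.8),Fl=(330.4,144.8))
for n,D in(("scene",sc),("side",sd)):
    for k,p in D.items(): print(n,k,plane(n,p,.115,s=1))
for k in sd: print("tri",k,*tri(sc[k],sd[k],s=1))
E
```

```text
scene Fl [ 0.4582 -0.4737  0.115 ]
scene Fr [ 0.4459 -0.2322  0.115 ]
scene Nr [ 0.534  -0.2252  0.115 ]
scene Nl [ 0.5385 -0.462   0.115 ]
side Nr [ 0.5158 -0.2303  0.115 ]
side Fr [ 0.4309 -0.2414  0.115 ]
side Fl [ 0.4446 -0.4589  0.115 ]
tri Nr [ 0.5187 -0.228   0.1107] 0.01133971364816706
tri Fr [ 0.4326 -0.235   0.1127] 0.01133304689856137
tri Fl [ 0.4479 -0.476   0.1079] 0.0013329445166482784
```

```bash
python3 -c "
from h import *
plan((.479,-.277,.158),(1,0.08))"
```

```text
shift [-0.0775  0.0088  0.1684] rot [ 0.0008 -0.0002 -0.0785]
```

To row units: 0.168 m is 0.21, 0.16 m is 0.2, -0.078 rad is -0.0248.

{"op": "send_path", "data": {
  "moves": [
    [[-0.05,0.0063,0,0,0,-0.0127],[-0.0969,0.011,0,0,0,-0.0248],[-0.0969,0.011,0,0,0,-0.0248],[-0.0969,0.011,0.0375,0,0,-0.0248],[-0.0969,0.011,0.0875,0,0,-0.0248],[-0.0969,0.011,0.1375,0,0,-0.0248],[-0.0969,0.011,0.175,0,0,-0.0248],[-0.0969,0.011,0.2,0,0,-0.0248],[-0.0969,0.011,0.21,0,0,-0.0248],[-0.0969,0.011,0.21,0,0,-0.0248]]
  ]
}}

```text
t: 29.05
eef_pos: [0.4791, -0.2775, 0.1589]
orientation: [0.679, 0.734, 0.0, 0.0]
wrist_force: [-0.1, 0.7, -1.4]
gripper_width: 0.0116
grip_force: 41.0
```

To row units: 0.004 m is 0.005, 0.002 m is 0.0025.

{"op": "send_path", "data": {
  "moves": [
    [[0,0,0.0025,0,0,0],[0,0,0.005,0,0,0],[0,0,0.005,0,0,0]]
  ]
}}

```text
t: 29.42
eef_pos: [0.4789, -0.2784, 0.155]
orientation: [0.679, 0.734, 0.0, 0.001]
wrist_force: [-0.7, 0.6, -0.9]
gripper_width: 0.0117
grip_force: 41.0
```

{"op": "send_path", "data": {
  "moves": [
    [[0,0,0,0,0,0],[0,0,0,0,0,0],[0,0,0,0,0,0],[0,0,0,0,0,0]]
  ],
  "jaw": 0.05
}}

```text
t: 29.92
eef_pos: [0.4789, -0.2783, 0.1547]
orientation: [0.679, 0.734, 0.0, 0.0]
wrist_force: [-0.3, -0.1, -0.2]
gripper_width: 0.0505
grip_force: 0.0
```

{"op": "send_path", "data": {
  "moves": [
    [[0,0,-0.0375,0,0,0],[0,0,-0.1,0,0,0],[0,0,-0.1625,0,0,0],[0,0,-0.2125,0,0,0],[0,0,-0.2125,0,0,0]]
  ]
}}

```text
t: 30.55
eef_pos: [0.4802, -0.2787, 0.3283]
orientation: [0.679, 0.734, 0.001, 0.004]
wrist_force: [-0.4, 0.9, -0.6]
gripper_width: 0.0498
grip_force: 0.0
```

```bash
python3 - <<'E'
from h import *
sc=ctrl.capture("scene");sd=ctrl.capture("side")
cv2.imwrite("pics/h10.png",np.hstack([cv2.resize(x,(400,480),interpolation=cv2.INTER_CUBIC) for x in(sc[90:330,60:260,::-1],sd[70:310,210:410,::-1])]))
plan((.471,.349,.33),(1,-.06))
E
```

```text
shift [ 0.6259  0.041  -0.0057] rot [0.0012 0.0005 0.1373]
```

View pics/h10.png

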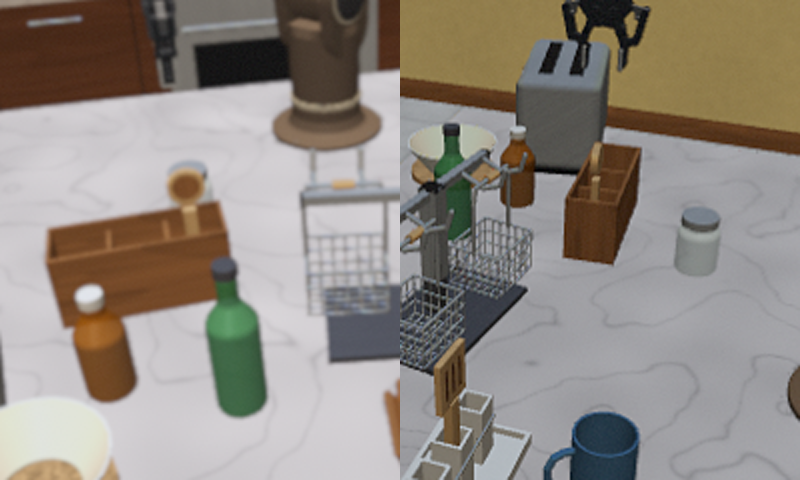

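The spoon stands in the caddy's left compartment and basket B hangs level. The turner is next.

To row units: 0.57 m is 0.7125, 0.52 m is 0.65, 0.137 rad is 0.0436.

{"op": "send_path", "data": {
  "moves": [
    [[0.05,0.0038,-0.0075,0,0,0.0064],[0.125,0.0088,-0.0075,0,0,0.0127],[0.2,0.0125,-0.0075,0,0,0.0191],[0.275,0.0175,-0.0075,0,0,0.0255],[0.35,0.0225,-0.0075,0,0,0.0318],[0.425,0.0275,-0.0075,0,0,0.0382],[0.5,0.0325,-0.0075,0,0,0.0436],[0.575,0.0375,-0.0075,0,0,0.0436],[0.65,0.0425,-0.0075,0,0,0.0436],[0.7125,0.0463,-0.0075,0,0,0.0436]]
  ],
  "jaw": 0.085
}}

```text
t: 31.9
eef_pos: [0.4706, 0.2947, 0.329]
orientation: [0.728, 0.686, -0.001, -0.0]
wrist_force: [0.7, -0.5, 0.4]
gripper_width: 0.085
grip_force: 0.0
```

{"op": "send_path", "data": {
  "moves": [
    [[0.0375,0.0025,0,0,0,0],[0.0625,0.005,0,0,0,0],[0.0625,0.005,0,0,0,0]]
  ]
}}

```text
t: 32.28
eef_pos: [0.4774, 0.3437, 0.3286]
orientation: [0.727, 0.687, -0.001, -0.0]
wrist_force: [0.3, -0.4, -0.3]
gripper_width: 0.0851
grip_force: 0.0
```

```bash
python3 -c "
from h import *
plan((.472,.35,.157),(1,-.06))"
```

```text
shift [ 0.0061 -0.0054  0.1716] rot [-0.0021  0.0008  0.0032]
```

To row units: 0.171 m is 0.2138, 0.155 m is 0.1938, -0.002 rad is -0.0006.

{"op": "send_path", "data": {
  "moves": [
    [[0.0075,-0.0063,0.05,-0.0006,0,0],[0.0075,-0.0063,0.1,-0.0006,0,0],[0.0075,-0.0063,0.15,-0.0006,0,0],[0.0075,-0.0063,0.1938,-0.0006,0,0],[0.0075,-0.0063,0.2138,-0.0006,0,0],[0.0075,-0.0063,0.2138,-0.0006,0,0]]
  ]
}}

```text
t: 33.02
eef_pos: [0.4738, 0.3478, 0.1588]
orientation: [0.728, 0.686, -0.0, 0.001]
wrist_force: [0.0, 0.1, 0.6]
gripper_width: 0.0855
grip_force: 0.0
```

{"op": "send_path", "data": {
  "moves": [
    [[0,0,0,0,0,0],[0,0,0,0,0,0],[0,0,0,0,0,0],[0,0,0,0,0,0],[0,0,0,0,0,0],[0,0,0,0,0,0],[0,0,0,0,0,0],[0,0,0,0,0,0]]
  ],
  "jaw": 0,
  "force": 40
}}

```text
t: 34.02
eef_pos: [0.4741, 0.349, 0.16]
orientation: [0.728, 0.686, 0.001, 0.001]
wrist_force: [-0.7, -0.1, 5.1]
gripper_width: 0.0076
grip_force: 40.2
```

{"op": "send_path", "data": {
  "moves": [
    [[0,0,-0.025,0,0,0],[0,0,-0.075,0,0,0],[0,0,-0.125,0,0,0],[0,0,-0.175,0,0,0],[0,0,-0.2063,0,0,0],[0,0,-0.2063,0,0,0],[0,0,-0.2063,0,0,0]]
  ]
}}

```text
t: 34.9
eef_pos: [0.4733, 0.3484, 0.324]
orientation: [0.728, 0.686, 0.001, 0.001]
wrist_force: [0.4, 0.6, -0.8]
gripper_width: 0.0076
grip_force: 39.6
```

```bash
python3 - <<'E'
from h import *
plan((.48,-.355,.33),(1,.08))
ims=[]
for n,(r,c0) in dict(side=(90,130),scene=(70,280)).items():
    im=ctrl.capture(n);ims.append(im[r:r+240,c0:c0+160,::-1])
cv2.imwrite("pics/h11.png",cv2.resize(np.hstack(ims),None,fx=2.4,fy=2.4,interpolation=cv2.INTER_CUBIC))
E
```

```text
shift [-0.7017  0.0487 -0.0052] rot [ 0.0026  0.0009 -0.1395]
```

View pics/h11.png

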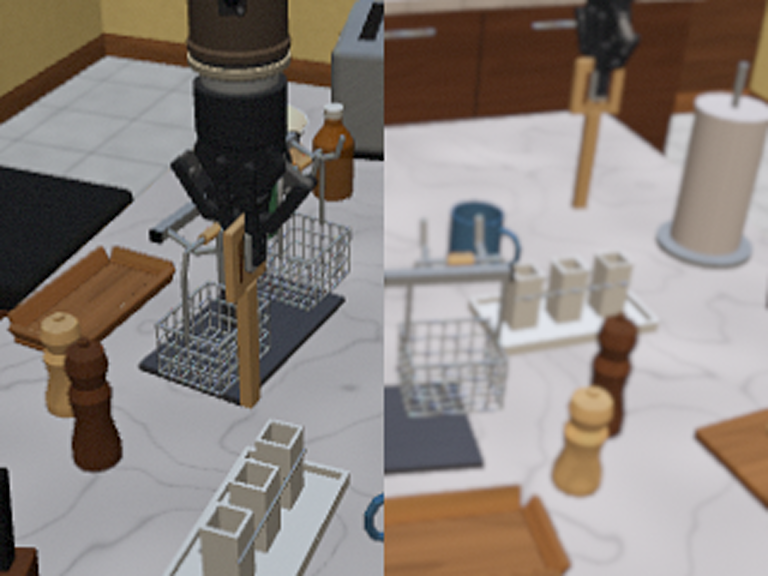

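To row units: -0.57 m is -0.7125, -0.52 m is -0.65, -0.03 rad is -0.0095.

```bash
python3 - <<'E'
from h import *
print("foot",tri((362.1,156.2),(233.75,257.9),s=1))
E
```

```text
foot (array([0.47306055, 0.35332849, 0.17486225]), np.float64(0.0019500245715102621))
```

{"op": "send_path", "data": {
  "moves": [
    [[-0.05,0.0038,0,0,0,-0.0095],[-0.125,0.0088,-0.0063,0,0,-0.0191],[-0.2,0.0138,-0.0063,0,0,-0.0286],[-0.275,0.0188,-0.0063,0,0,-0.0382],[-0.35,0.025,-0.0063,0.0006,0,-0.0446],[-0.425,0.03,-0.0063,0.0006,0,-0.0446],[-0.5,0.035,-0.0063,0.0006,0,-0.0446],[-0.575,0.04,-0.0063,0.0006,0,-0.0446],[-0.65,0.045,-0.0063,0.0006,0,-0.0446],[-0.7125,0.0488,-0.0063,0.0006,0,-0.0446]]
  ]
}}

```text
t: 36.25
eef_pos: [0.4776, -0.225, 0.3288]
orientation: [0.679, 0.734, -0.0, -0.0]
wrist_force: [1.1, 0.6, -1.1]
gripper_width: 0.008
grip_force: 39.4
```

To row units: -0.13 m is -0.1625, 0.005 m is 0.0063.

{"op": "send_path", "data": {
  "moves": [
    [[0,0,-0.05,0,0,0],[0,0,-0.075,0,0,0],[0,0,-0.075,0,0,0],[-0.05,0,-0.075,0,0,0],[-0.1125,0.0038,-0.075,0,0,0],[-0.1625,0.0063,-0.075,0,0,0],[-0.1625,0.0063,-0.075,0,0,0],[-0.1625,0.0063,-0.075,0,0,0]]
  ]
}}

```text
t: 37.25
eef_pos: [0.4937, -0.3506, 0.3882]
orientation: [0.678, 0.735, 0.0, -0.001]
wrist_force: [0.1, -0.1, -0.5]
gripper_width: 0.0074
grip_force: 39.5
```

```bash
python3 -c "
from h import *
plan((.485,-.355,.158),(1,.08))
import pickle
im=ctrl.capture('scene');sd=ctrl.capture('side')
cv2.imwrite('pics/h12.png',np.hstack([cv2.resize(x,(400,480),interpolation=cv2.INTER_CUBIC) for x in(im[50:290,60:260,::-1],sd[40:280,210:410,::-1])]))"
```

```text
shift [-0.0041 -0.0089  0.2302] rot [-0.0006 -0.0019  0.0014]
```

View pics/h12.png

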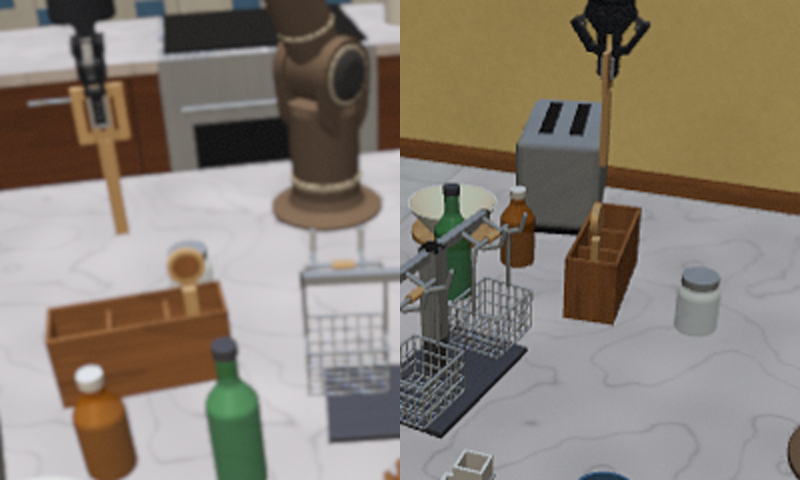

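```bash
python3 - <<'E'
from h import *
print("foot",tri((121,166.5),(312,142.5),s=1))
p=proj("scene",[[.485,-.35,.115],[.48,-.272,.115]],s=1);print((p-[60,50])*2)
p=proj("side",[[.485,-.35,.115],[.48,-.272,.115]],s=1);print((p-[210,40])*2+[400,0])
E
```

```text
foot (array([ 0.47021002, -0.33937639,  0.19784757]), np.float64(0.05949114426679657))
[[136.80843059 309.28727026]
 [193.20162273 300.10216224]]
[[603.6833527  229.96700528]
 [594.08701886 248.99058755]]
```

To row units: 0.231 m is 0.2888, 0.228 m is 0.285, -0.002 rad is -0.0006.

{"op": "send_path", "data": {
  "moves": [
    [[-0.005,-0.0113,0.0375,0,-0.0006,0],[-0.005,-0.0113,0.0875,0,-0.0006,0],[-0.005,-0.0113,0.1375,0,-0.0006,0],[-0.005,-0.0113,0.1875,0,-0.0006,0],[-0.005,-0.0113,0.225,0,-0.0006,0],[-0.005,-0.0113,0.2563,0,-0.0006,0],[-0.005,-0.0113,0.275,0,-0.0006,0],[-0.005,-0.0113,0.285,0,-0.0006,0],[-0.005,-0.0113,0.2888,0,-0.0006,0],[-0.005,-0.0113,0.2888,0,-0.0006,0]]
  ]
}}

```text
t: 38.6
eef_pos: [0.4858, -0.3565, 0.1594]
orientation: [0.678, 0.735, -0.0, 0.002]
wrist_force: [-0.6, -0.4, -0.9]
gripper_width: 0.0069
grip_force: 39.5
```

{"op": "send_path", "data": {
  "moves": [
    [[0,0,0,0,0,0],[0,0,0,0,0,0],[0,0,0,0,0,0],[0,0,0,0,0,0]]
  ],
  "jaw": 0.05
}}

```text
t: 39.1
eef_pos: [0.4855, -0.3564, 0.1589]
orientation: [0.678, 0.735, -0.0, 0.001]
wrist_force: [-0.5, -0.1, 0.7]
gripper_width: 0.0498
grip_force: 0.0
```

{"op": "send_path", "data": {
  "moves": [
    [[0,0,-0.0375,0,0,0],[0,0,-0.1,0,0,0],[0,0,-0.1625,0,0,0],[0,0,-0.225,0,0,0],[0,0,-0.2875,0,0,0],[0,0,-0.2875,0,0,0],[0,0,-0.2875,0,0,0],[0,0,-0.2875,0,0,0]]
  ]
}}

```text
t: 40.1
eef_pos: [0.4846, -0.3557, 0.3873]
orientation: [0.678, 0.735, -0.001, -0.0]
wrist_force: [-0.7, 0.7, -0.1]
gripper_width: 0.0502
grip_force: 0.0
```

```bash
python3 - <<'E'
from h import *
sc=ctrl.capture("scene");sd=ctrl.capture("side")
cv2.imwrite("pics/h13.png",np.hstack([cv2.resize(x,(400,440),interpolation=cv2.INTER_CUBIC) for x in(sc[90:332,70:290,::-1],sd[80:322,190:410,::-1])]))
E
```

```text
(no output)
```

View pics/h13.png

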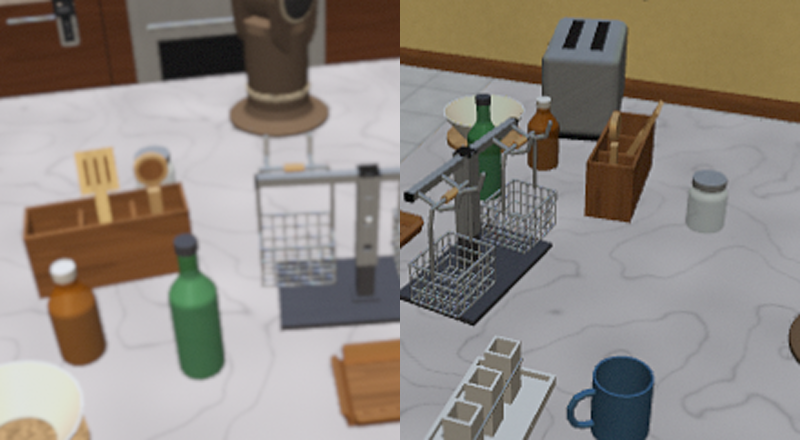

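```bash
python3 - <<'E'
from h import *
x,e=tri((122.3,173.6),(331.4,139.4),s=1);print(x,e)
print("lean from z",np.arccos((x[2]-.006)/.196))
x,e=tri((153.0,173),(307,146),s=1);print("spoon near top",x,e)
print(ctrl.read_state()["t"])
E
```

```text
[ 0.42175344 -0.35806685  0.18077475] 0.0012677254669343435
lean from z 0.4696915811769765
spoon near top [ 0.47808658 -0.26731219  0.1929472 ] 0.01573264697214141
40.2
```

```bash
python3 -c "
from plant import ctrl
print(ctrl.job_done())"
```

```text
the job is handed in; nothing more can be done
None
```

The job is handed in: the tube is up in the next hole with the button out, both baskets hang on their own hooks, and the spoon and turner stand in the caddy. There was no scraper this time, nothing was knocked over, and it took about 40 s; no verdict came back.

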